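# Put the spice rack back in order of height

### The arm

A 6-joint arm with a two-finger parallel gripper is mounted at the origin on a cart in front of the work surface, level with it; the furniture and walls round the work are solid. World frame = base frame: x ahead of the robot, y to its left, z up, the work surface at z = 0. Lengths are in m, angles in rad, forces in N, time in s.
With the tool pointing down it reaches from about 0.325 to 1 m from the base axis. Payload 5.1 kg.
Tool frame: the origin (TCP) lies on the centre line of the jaws, within the pads' length; the fingertips stand 11 mm ahead of it and the grasp point (between the pads) lies 8 mm behind it (robot.tip_reach is the distance from the TCP to the fingertips, in m); z points along the fingers, y is the line along which they close (so a half turn about z gives the same grasp; the last joint's range is limited). The gripper opens to 85 mm and grips with 20 to 120 N. Pads are 22 mm wide; open, the fingers measure 114 mm over their backs; the gripper's body (76 mm by 85 mm) begins 54 mm behind the grasp point. The pads swing forward as they close: fully open they stand 13 mm farther back than shut.
Start: joints at [1.261, 0.124, 1.65, -0, 1.367, -0.083], TCP at [0.146, 0.633, 0.242] pointing down, gripper open.
Joint ranges: [-2.61, 2.61], [-1.02, 2.33], [0.03, 2.71], [-1.35, 4.49], [0.32, 2.68], [-2.91, 2.91]. Speed limits (rad/s): [2.57, 2.57, 3.14, 3.14, 3.14, 3.14].

### API

Orientations are given as a rotation vector (axis times angle).
In Python, from plant import robot gives the robot as it stands.
- The arm moves only by the tool play_rows, never from a script. Its argument "commands" is one flat list of numbers, 5 for each row, row after row: the shift along the tool's x, y, z in normalised numbers (1 is 750 mm), then the turn about the tool's z in a scale on which 1.0 is 90 degrees, then the closure, from -1 (fully open) to 1 (shut). A call has 1 to 10 rows; each row is the pose to reach, as a shift and turn from the pose commanded when the call began, along the tool's axes at that moment; what a row does not reach only later rows make up. A row lasts 1/10 s, in which the tool goes at most 50 mm and 8.59 degrees, less where a joint would pass 70% of its speed; a pose out of reach is approached as far as the arm can. A shift or turn number past 1, either way, is cut back to 1. A call with a gripper value outside its range is refused whole. The fingers move at their own pace and stop on an object; the grip force is fixed at half the most. Time passes only in rows, so rows that repeat a pose let the fingers close. It gives the time, the measured TCP pose, the force, the opening and the grip force at its end, in the units of the state.
- robot.observe(): the state, without advancing time (a new reading comes with each control period).
- robot.get_image(name): name is "side" or "top" or "wrist"; returns a dict with "color" (400x640x3 uint8, red, green, blue), "K" (3x3 intrinsics, pixels), "world_from_camera" (4x4, takes a point from camera to world coordinates); the wrist camera has in their place "T_tool_cam" (4x4, takes a point from camera to tool coordinates, whose origin is the TCP and whose axes are the flange's). Camera axes: x right, y down, z forward; pixel columns grow to the right and rows downward; lengths in m; the calibration is good to about 2 mm. A picture is of the moment at which its call begins: read the wrist's pose just before it. There is no depth.
- robot.job_done(): hands the job in; it is judged then, once.
The state is a dict: "clock": time; "joint_positions": joint angles; "joint_vel": joint speeds; "joint_torque": joint torques, N m; "position": TCP position; "ee_rot": TCP orientation; "contact_force": force on the tool from outside, world axes, zero at the start; "wrist_torque": the same for the moment, N m; "width": opening from 0.0 (shut) to 1.0 (fully open); "grasp_force": force on a finger pad.
Only numpy, scipy, OpenCV 4.12 (cv2) and the standard library are available. Lean on these libraries where they do the work, as an engineer would, in place of code of your own. Each camera call takes 0.05 s, during which the arm holds its last target. There are 200 camera calls.

### The job

The spice rack was put back in a muddle and two of its jars were left out on the worktop. Leave the black-capped jar in its end bay and sort the other four spice jars into the rack, one upright in each bay, so that the row steps down in height from the black-capped jar to the shortest at the other end. Do not tip any jar over, and leave the corn tin, the mustard jar and the white beaker where they stand.

Things in the scene. Friction and masses are not known exactly. Their poses are not given: they have to be found in the camera images.
- rack: Fixed oak spice rack 100 x 400 mm, black wires, five bays in a row. Origin: its centre at worktop height; y along the row, x across it (away from the robot), z up; yaw up to 0.2 rad either way. Board top, where jars stand: z = 22 mm. Bay centres: x = 0, y = 148, 74, 0, -74, -148 mm. Wires round each bay end 20 mm above the board, leaving 70 mm clear along y and 76 mm along x.
- black_cap_jar: Slim spice jar, black cap, pale label with blue: 41 mm diameter, 134 mm tall, the tallest. It already stands in its bay at one or the other end of the rack and stays there. Origin: centre of its underside, z axis up along the jar.
- red_cap_jar: Spice jar, dark red cap, yellow label: 45 mm diameter, 120 mm tall, the second tallest; about 0.1 kg. At the start it stands in the rack, in the middle bay or in the end bay away from the black-capped jar (wrong either way). Origin: centre of its underside, z axis up along the jar.
- green_cap_jar: Spice jar, green cap, white and blue label: 46 mm diameter, 106 mm tall, the third tallest; about 0.1 kg. At the start it stands on the worktop to the left or right of the rack. Origin: centre of its underside, z axis up along the jar.
- white_cap_jar: Shaker jar, white cap, black label: 43 mm diameter, 96 mm tall, the fourth tallest; about 0.1 kg. At the start it stands in the rack, in the middle bay or in the end bay away from the black-capped jar (wrong either way). Origin: centre of its underside, z axis up along the jar.
- blue_cap_jar: Small spice jar, blue cap, green label: 46 mm diameter, 84 mm tall, the shortest; about 0.1 kg. At the start it stands on the worktop to the left or right of the rack. Origin: centre of its underside, z axis up along the jar.
- corn_tin: Bystander: small blue and yellow tin, 57 mm diameter, 72 mm tall, loose on the worktop behind and to one side of the rack. Origin: centre of its underside.
- mustard: Bystander: wide cream mustard jar with a red lid, 66 mm diameter, 100 mm tall, loose on the worktop behind and to one side of the rack. Origin: centre of its underside.
- beaker: Bystander: small white porcelain beaker, 49 mm diameter, 62 mm tall, loose on the worktop behind the rack. Origin: centre of its underside.

How it is judged:
By the outcome, as a careful person would: the job done as asked, in the order asked, and still so for the second after the job is handed in, with the robot touching nothing.
It also fails if it takes over 104 s, if anything falls off the work surface, if the arm or the gripper's body presses on something with over 40 N, if the wrist force passes 120 N, or if a joint passes its speed limit or range.

## Working session

There is one attempt and no reset: what is moved stays moved. The work goes in short steps, Python scripts to look and compute and a tool call to move; the robot and the scene stay as the last step left them, time stands still between calls to the robot, and variables do not carry over. Pictures are saved under pics/ and viewed, at most 14 in all, crops included, and the job is handed in when it is done.

Besides the shell and the picture viewer there is one more tool, called as a command line: name --argument value ..., lists and objects as JSON in quotes. play_rows: Moves the arm, as the interface text tells. Its arguments: {"type":"object","properties":{"commands":{"type":"array","items":{"type":"number"}}},"required":["commands"]}

```bash
mkdir -p pics; ls
python3 - <<'E'
from plant import robot
import cv2,pickle
s=robot.observe();print(s)
for n in("side","top"):
    d=robot.get_image(n);pickle.dump(d,open(f'{n}.pkl','wb'))
    cv2.imwrite(f'pics/{n}0.png',d['color'][:,:,::-1]);print(n,d['K'],d['world_from_camera'])
d=robot.get_image('wrist');print(d['K'],d['T_tool_cam'])
E
```

```text
pics
{'clock': 0.0, 'joint_positions': array([ 1.26141574e+00,  1.24508337e-01,  1.65169233e+00, -8.52328726e-06,
        1.36751227e+00, -8.26215938e-02]), 'joint_vel': array([ 0.00010786, -0.00042852, -0.00068525, -0.00062833,  0.00016841,
       -0.00063069]), 'joint_torque': array([ 1.06019806e-04, -4.23614788e+01, -3.65450335e+01, -1.16321949e-04,
        7.11287998e-03,  1.50794023e-05]), 'position': array([0.1459945 , 0.6327771 , 0.24104008]), 'ee_rot': array([-0.35538087, -3.12101831,  0.0032689 ]), 'contact_force': array([-0.22538993,  0.28164913, -0.0958105 ]), 'wrist_torque': array([-0.00103413, -0.01249738,  0.05727604]), 'grasp_force': 0.0, 'width': 1.0000091205801347}
side [[382.53627216   0.         316.86302774]
 [  0.         382.53627216 197.86985352]
 [  0.           0.           1.        ]] [[ 0.90863474 -0.26866657  0.3196892   0.18356261]
 [-0.41725395 -0.55332808  0.72092106 -0.86456324]
 [-0.01679437 -0.7884455  -0.61487531  0.79363589]
 [ 0.          0.          0.          1.        ]]
top [[519.04588214   0.         318.03956158]
 [  0.         519.04588214 196.94079223]
 [  0.           0.           1.        ]] [[-0.37720874 -0.86951503  0.31883724 -0.00417987]
 [-0.92612508  0.35505258 -0.12739705  0.20567687]
 [-0.00243033 -0.34333845 -0.93920861  1.67408524]
 [ 0.          0.          0.          1.        ]]
[[289.57148634   0.         319.06745494]
 [  0.         289.57148634 197.84642657]
 [  0.           0.           1.        ]] [[ 4.13694703e-04 -9.56005203e-01 -2.93349419e-01  7.41278301e-02]
 [ 9.99999874e-01  4.78896519e-04 -1.50444863e-04  1.75716734e-03]
 [ 2.84310087e-04 -2.93349319e-01  9.56005280e-01 -1.31685203e-01]
 [ 0.00000000e+00  0.00000000e+00  0.00000000e+00  1.00000000e+00]]
```

View pics/side0.png

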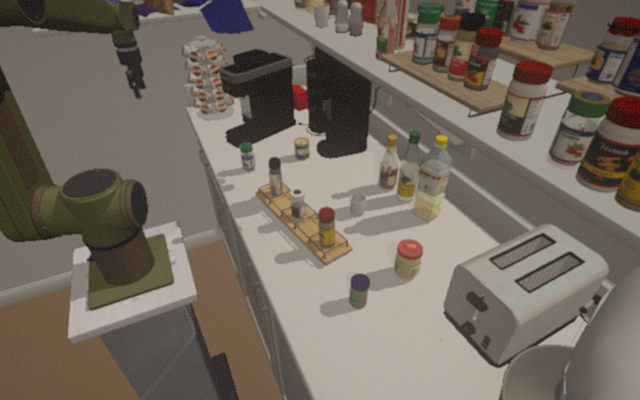

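View pics/top0.png

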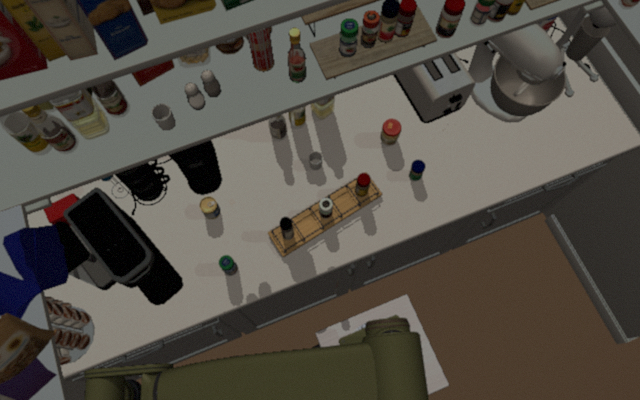

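The black jar is at the left (+y) end, about (286,225) in the top view. White is in the middle (325,206), red at the right end (363,181), green on the left worktop (228,263) and blue on the right (417,168). Next I'll enlarge both views.

Run:
```python
import cv2,pickle
t=pickle.load(open('top.pkl','rb'))['color'][:,:,::-1];s=pickle.load(open('side.pkl','rb'))['color'][:,:,::-1]
f=lambda im:cv2.convertScaleAbs(im,alpha=1.5)
cv2.imwrite('pics/t1.png',cv2.resize(f(t[150:280,210:440]),(782,442),interpolation=cv2.INTER_CUBIC)) #3.4
cv2.imwrite('pics/s1.png',cv2.resize(f(s[130:315,230:430]),(600,555),interpolation=cv2.INTER_CUBIC)) #3
```

```text
(no output)
```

View pics/t1.png

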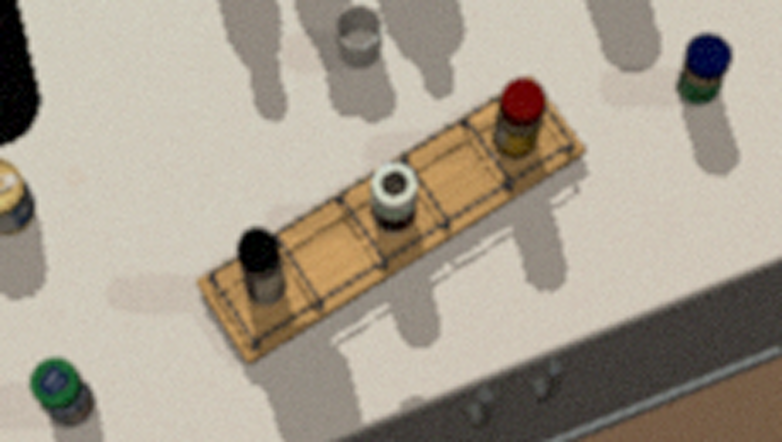

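View pics/s1.png

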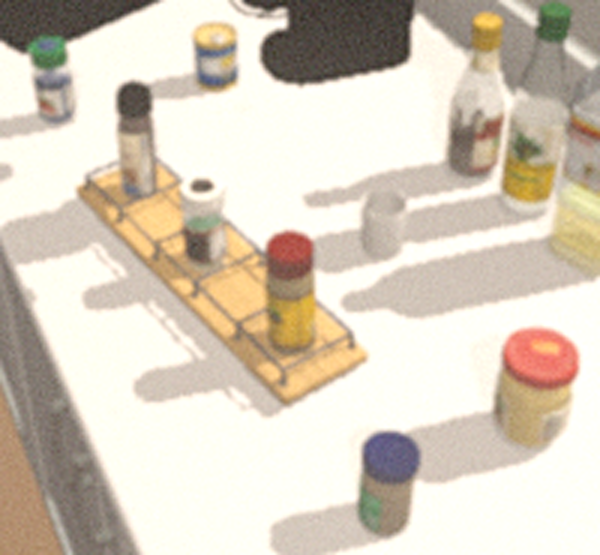

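In the zoomed top view (3.4×), the cap tops are black (259,245), white (394,184), red (524,98), green (55,380) and blue (709,54). The board corners are (200,283), (250,360) and (583,152). I'll cast rays from both views to get positions.

```bash
cat > h.py <<'E'
import numpy as np,pickle
def ray(d,uv,z):
    T=d['world_from_camera'];v=T[:3,:3]@np.linalg.inv(d['K'])@[uv[0],uv[1],1];o=T[:3,3]
    return (o+v*(z-o[2])/v[2])[:2]
T=pickle.load(open('top.pkl','rb'));S=pickle.load(open('side.pkl','rb'))
t1=lambda u,v:(210+(u+.5)/3.4-.5,150+(v+.5)/3.4-.5)
s1=lambda u,v:(230+(u+.5)/3-.5,130+(v+.5)/3-.5)
E
python3 - <<'E'
from h import *
np.set_printoptions(precision=4,suppress=True)
for n,z,a,b in[('black',.156,(259,245),(135,97)),('white',.118,(394,184),(203,190)),('red',.142,(524,98),(290,247)),('green',.106,(55,380),(48,48)),('blue',.084,(709,54),(391,449)),('beaker',.062,(360,28),(385,203)),('must',.1,None,(540,357)),('tin',.072,(0,182),(216,42))]:
    print(n,ray(T,t1(*a),z) if a else '',ray(S,s1(*b),z))
print('mustard top',ray(T,(391.5,128),.1),'tin',ray(T,(208.5,204.5),.072))
for n,a in[('BL',(200,283)),('FL',(250,360)),('FR',(583,152))]: print(n,ray(T,t1(*a),.02))
for n,a in[('L',(80,188)),('FR',(288,402)),('BR',(366,354))]: print('s',n,ray(S,s1(*a),.02))
E
```

```text
black [0.4737 0.1215] [0.4729 0.1039]
white [ 0.4937 -0.0187] [ 0.4931 -0.0264]
red [ 0.5189 -0.1605] [ 0.5195 -0.1667]
green [0.4398 0.3355] [0.4389 0.3276]
blue [ 0.5127 -0.3611] [ 0.5136 -0.3617]
beaker [ 0.6773 -0.0584] [ 0.6801 -0.0601]
must  [ 0.6671 -0.341 ]
tin [0.6537 0.3251] [0.6455 0.3072]
mustard top [ 0.6666 -0.3325] tin [0.6507 0.33  ]
BL [0.5021 0.181 ]
FL [0.412  0.1632]
FR [ 0.485  -0.2207]
s L [0.4151 0.1591]
s FR [ 0.4869 -0.2297]
s BR [ 0.5788 -0.2072]
```

The rows are not in the units I measure in: shifts go in shares of 750 mm and turns go in shares of 90 degrees. I convert before sending: -345 mm / 750 = -0.46, -270 mm / 750 = -0.36, 66.4 degrees / 90 = 0.7378.

play_rows --commands '[-0.36, -0.46, 0, 0.7378, -1, -0.36, -0.46, 0, 0.7378, -1, -0.36, -0.46, 0, 0.7378, -1, -0.36, -0.46, 0, 0.7378, -1, -0.36, -0.46, 0, 0.7378, -1, -0.36, -0.46, 0, 0.7378, -1, -0.36, -0.46, 0, 0.7378, -1, -0.36, -0.46, 0, 0.7378, -1, -0.36, -0.46, 0, 0.7378, -1, -0.36, -0.46, 0, 0.7378, -1]'

```text
clock: 1.15
position: [0.333, 0.2332, 0.2422]
ee_rot: [2.014, 2.41, -0.0]
contact_force: [-0.1, 0.4, -0.3]
width: 1.002
grasp_force: 0.0
```

```bash
cat >> h.py <<'E'
from scipy.spatial.transform import Rotation as Ro
def shift(s,x,y,z,yaw=None):
    "tool-frame shift (mm) and turn (deg) from state s to world x,y,z with tool x at angle yaw (deg)"
    R=Ro.from_rotvec(s['ee_rot']).as_matrix()
    a=np.degrees(np.arctan2(R[1,0],R[0,0]))
    return np.round(R.T@(np.array([x,y,z])-s['position'])*1000,1),None if yaw is None else round(a-yaw,2)
def wcam(s,d):
    M=np.eye(4);M[:3,:3]=Ro.from_rotvec(s['ee_rot']).as_matrix();M[:3,3]=s['position']
    d['world_from_camera']=M@d['T_tool_cam'];return d
E
python3 - <<'E'
from h import *
from plant import robot
s=robot.observe();print(s['position'],s['clock'],s['joint_positions']);print(shift(s,.519,-.163,.26,100.6))
E
```

```text
[0.33297831 0.23318999 0.24215169] 1.15 [ 4.79448193e-01 -4.56159561e-01  2.15889850e+00 -1.15079398e-03
  1.43849870e+00  3.01094116e-01]
(array([-422.9,  112.7,  -17.4]), np.float64(-0.37))
```

Converted, -423 mm / 750 = -0.564, 113 mm / 750 = 0.1507.

play_rows --commands '[-0.564, 0.1507, -0.024, 0, -1, -0.564, 0.1507, -0.024, 0, -1, -0.564, 0.1507, -0.024, 0, -1, -0.564, 0.1507, -0.024, 0, -1, -0.564, 0.1507, -0.024, 0, -1, -0.564, 0.1507, -0.024, 0, -1, -0.564, 0.1507, -0.024, 0, -1, -0.564, 0.1507, -0.024, 0, -1, -0.564, 0.1507, -0.024, 0, -1, -0.564, 0.1507, -0.024, 0, -1]'

```text
clock: 2.15
position: [0.5221, -0.1614, 0.2598]
ee_rot: [-2.011, -2.414, 0.001]
contact_force: [-0.6, 0.1, -1.0]
width: 0.999
grasp_force: 0.0
```

Run:
```python
from h import *
from plant import robot
import cv2
s=robot.observe();d=wcam(s,robot.get_image('wrist'));pickle.dump((s,d),open('w1.pkl','wb'))
print(s['position'],s['ee_rot'],s['clock']);cv2.imwrite('pics/w1.png',cv2.convertScaleAbs(d['color'][:,:,::-1],alpha=1.5))
T=np.linalg.inv(d['world_from_camera'])
for n,p in [('red',(.519,-.163,.142)),('white',(.4935,-.02,.118)),('bay-74',(.509,-.095,.022)),('bay74',(.481,.05,.022))]:
    q=T@[*p,1];u=d['K']@q[:3];print(n,u[:2]/u[2])
```

```text
[ 0.52209936 -0.16138451  0.25975832] [-2.01064320e+00 -2.41364631e+00  8.99724810e-04] 2.15
red [313.93003528 198.43777158]
white [314.51448413  23.45604263]
bay-74 [317.39914924 116.10336911]
bay74 [315.98027279 -26.17025182]
```

View pics/w1.png

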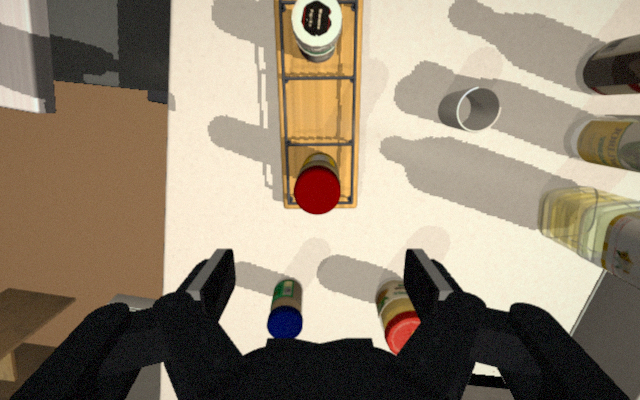

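The wrist view shows the red cap at (318,189), the white cap at (318,20) and the blue cap at (285,321). The rack's end edge is at v≈208, from u 284 to 357, with divider wires at v≈144 and v≈77. The rack's yaw matches the tool.

Run:
```python
from h import *
import cv2
np.set_printoptions(precision=4,suppress=True)
s,d=pickle.load(open('w1.pkl','rb'))
hsv=cv2.cvtColor(d['color'],cv2.COLOR_RGB2HSV)
def blob(m,roi):
    k=np.zeros_like(m);u0,v0,u1,v1=roi;k[v0:v1,u0:u1]=m[v0:v1,u0:u1]
    c=max(cv2.findContours(k,cv2.RETR_EXTERNAL,cv2.CHAIN_APPROX_NONE)[0],key=cv2.contourArea);return cv2.minEnclosingCircle(c)
r=blob(((hsv[...,0]<8)|(hsv[...,0]>172)).astype('u1')*(hsv[...,1]>150)*(hsv[...,2]>50).astype('u1'),(280,150,360,230));print('red',r)
b=blob(((hsv[...,0]>105)&(hsv[...,0]<135)&(hsv[...,1]>150)).astype('u1'),(255,290,320,350));print('blue',b)
print('red',ray(d,(318,189),.142),'blue',ray(d,(285,321),.084),'white',ray(d,(317.5,20),.118))
for n,p,z in[('endL',(284,208),.022),('endR',(357,208),.022),('L0',(274,0),.022),('R0',(363,0),.022),('div1L',(286,145),.042),('div1R',(353,143),.042),('div2L',(283,78),.042),('div2R',(354,77),.042)]:print(n,ray(d,p,z))
```

```text
red ((317.0, 191.0), 23.32390594482422)
blue ((284.9320068359375, 323.164306640625), 17.85346794128418)
red [ 0.521  -0.1537] blue [ 0.5136 -0.349 ] white [ 0.4955 -0.0171]
endL [ 0.4861 -0.2206]
endR [ 0.583  -0.2027]
L0 [0.4398 0.0176]
R0 [0.5363 0.0354]
div1L [ 0.4781 -0.134 ]
div1R [ 0.5563 -0.1172]
div2L [ 0.4638 -0.0611]
div2R [ 0.5418 -0.0457]
```

Run:
```python
from h import *
from plant import robot
s=robot.observe();print(shift(s,.520,-.157,.094,100.9))
```

```text
(array([  2.4,  -0.6, 165.6]), np.float64(-0.41))
```

Converted, 165 mm / 750 = 0.22, 150 mm / 750 = 0.2, -0.4 degrees / 90 = -0.0044.

play_rows --commands '[0.004, -0.0013, 0.0533, -0.0044, -1, 0.004, -0.0013, 0.1067, -0.0044, -1, 0.004, -0.0013, 0.16, -0.0044, -1, 0.004, -0.0013, 0.2, -0.0044, -1, 0.004, -0.0013, 0.22, -0.0044, -1, 0.004, -0.0013, 0.22, -0.0044, -1, 0.004, -0.0013, 0.22, -0.0044, 1, 0.004, -0.0013, 0.22, -0.0044, 1, 0.004, -0.0013, 0.22, -0.0044, 1, 0.004, -0.0013, 0.22, -0.0044, 1]'

```text
clock: 3.2
position: [0.5208, -0.1564, 0.098]
ee_rot: [1.996, 2.421, 0.003]
contact_force: [-0.1, 1.0, 5.8]
width: 0.495
grasp_force: 61.4
```

play_rows --commands '[0, 0, 0, 0, 1, 0, 0, 0, 0, 1, 0, 0, 0, 0, 1, 0, 0, 0, 0, 1]'

```text
clock: 3.6
position: [0.5208, -0.1564, 0.098]
ee_rot: [1.996, 2.421, 0.003]
contact_force: [-1.4, 1.1, 6.5]
width: 0.497
grasp_force: 61.4
```

play_rows --commands '[0, 0, -0.0267, 0, 1, 0, 0, -0.0667, 0, 1, 0, 0, -0.12, 0, 1, 0, 0, -0.1733, 0, 1, 0, 0, -0.18, 0, 1, 0, 0, -0.18, 0, 1]'

```text
clock: 4.2
position: [0.52, -0.1562, 0.2328]
ee_rot: [1.996, 2.421, 0.002]
contact_force: [-0.1, 0.5, -0.7]
width: 0.494
grasp_force: 61.0
```

Run:
```python
from h import *
from plant import robot
import cv2
s=robot.observe();d=wcam(s,robot.get_image('wrist'));pickle.dump((s,d),open('w2.pkl','wb'))
print(s['position'],s['width'],s['contact_force'],shift(s,.4825,.0547,s['position'][2],100.9));cv2.imwrite('pics/w2.png',cv2.convertScaleAbs(d['color'][:,:,::-1],alpha=1.5))
```

```text
[ 0.51998587 -0.15619868  0.23275734] 0.49406644662020266 [-0.10848964  0.53203078 -0.70208092] (array([214.2,   3.4,  -0.5]), np.float64(0.1))
```

View pics/w2.png

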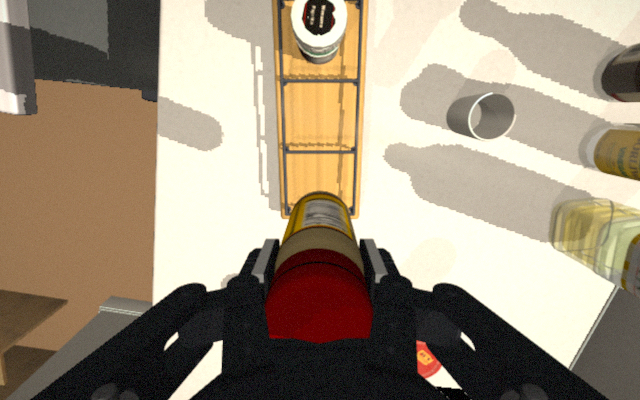

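The red jar is held upright. Its far bottom rim shows at about (320,194) and the bay wires at v≈80 and v≈151. I'll check the jar's axis against the TCP.

Run:
```python
from h import *
np.set_printoptions(precision=4,suppress=True)
s,d=pickle.load(open('w2.pkl','rb'));a=np.array([-.189,.982])
print('jar',ray(d,(320,193.5),.157)-.0225*a)
for n,p,z,o in[('end',(319.5,217),.022,.2),('wireend',(319,211),.042,.185),('d1',(321,151),.042,.111),('d2',(319.5,80),.042,.037),('d3',(319,5),.042,-.037)]:print(n,ray(d,p,z)+o*a)
```

```text
jar [ 0.5236 -0.1625]
end [ 0.4953 -0.0132]
wireend [ 0.4946 -0.0131]
d1 [ 0.4972 -0.0159]
d2 [ 0.4955 -0.017 ]
d3 [ 0.4961 -0.0237]
```

Converted, 217 mm / 750 = 0.2893, 205 mm / 750 = 0.2733.

play_rows --commands '[0.0533, 0.0013, 0, 0, 1, 0.1133, 0.0027, 0, 0, 1, 0.1733, 0.004, 0, 0, 1, 0.2333, 0.004, 0, 0, 1, 0.2733, 0.004, 0, 0, 1, 0.2893, 0.004, 0, 0, 1, 0.2893, 0.004, 0, 0, 1, 0.2893, 0.004, 0, 0, 1]'

```text
clock: 5.05
position: [0.4804, 0.0572, 0.2292]
ee_rot: [-1.998, -2.423, 0.003]
contact_force: [-0.6, -1.2, -1.1]
width: 0.493
grasp_force: 61.0
```

Run:
```python
from h import *
from plant import robot
import cv2
s=robot.observe();a=robot.get_image('wrist')['color'];b=robot.get_image('side')['color']
print(s['position'])
cv2.imwrite('pics/w3.png',cv2.convertScaleAbs(np.vstack([a[:,100:540],cv2.resize(b[130:270,230:384],(440,400))])[:,:,::-1],alpha=1.4)[:600+200])
im=cv2.hconcat([cv2.resize(a[:,120:520],(400,400)),cv2.resize(b[130:270,230:370],(400,400))])
cv2.imwrite('pics/w3.png',cv2.convertScaleAbs(im[:,:,::-1],alpha=1.4))
```

```text
[0.48035423 0.05717154 0.22922565]
```

View pics/w3.png

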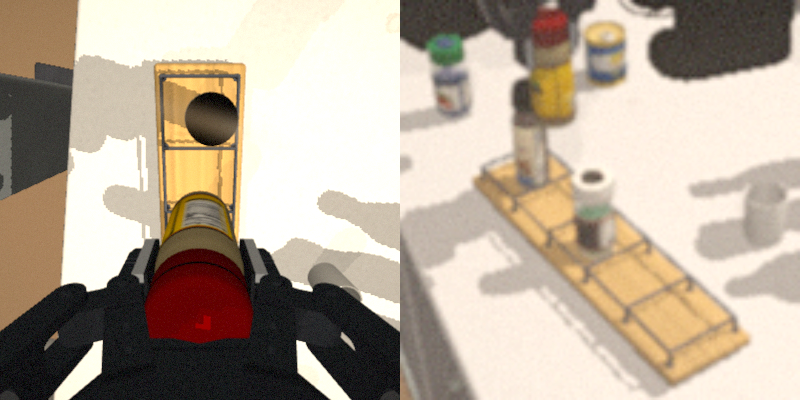

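The red jar hangs over the second bay. The far divider is at v≈148, the end wire at v≈76, and the black cap at (331,118) is clear. I'll confirm the offset numerically.

Run:
```python
from h import *
from plant import robot
np.set_printoptions(precision=4,suppress=True)
s=robot.observe();d=wcam(s,robot.get_image('wrist'));a=np.array([-.189,.982])
print(s['position'])
for n,p,z,o in[('end',(320,65),.022,.126),('wireend',(319,76),.042,.111),('d',(320,148),.042,.037)]:print(n,ray(d,p,z)-o*a)
print('jar',ray(d,(322,193),s['position'][2]-.098+.022)-.0225*a, 'black',ray(d,(331,118),.156))
```

```text
[0.4807 0.0567 0.2298]
end [0.4836 0.0523]
wireend [0.4822 0.0542]
d [0.4832 0.0553]
jar [0.4853 0.0511] black [0.4767 0.1274]
```

Converted, 131 mm / 750 = 0.1747, 130 mm / 750 = 0.1733.

play_rows --commands '[0, 0.0013, 0.0467, 0, 1, 0, 0.0013, 0.0933, 0, 1, 0, 0.0013, 0.1333, 0, 1, 0, 0.0013, 0.16, 0, 1, 0, 0.0013, 0.1707, 0, 1, 0, 0.0013, 0.1733, 0, 1, 0, 0.0013, 0.1747, 0, 1, 0, 0.0013, 0.1747, 0, 1]'

```text
clock: 6.0
position: [0.4827, 0.0578, 0.1007]
ee_rot: [1.997, 2.422, 0.002]
contact_force: [-0.2, 0.2, -0.0]
width: 0.496
grasp_force: 61.0
```

play_rows --commands '[0, 0, 0, 0, -1, 0, 0, 0, 0, -1, 0, 0, 0, 0, -1, 0, 0, 0, 0, -1, 0, 0, 0, 0, -1, 0, 0, 0, 0, -1]'

```text
clock: 6.6
position: [0.4816, 0.0581, 0.0993]
ee_rot: [-1.998, -2.424, 0.0]
contact_force: [0.6, 0.1, 0.6]
width: 1.005
grasp_force: 0.0
```

Converted, -140 mm / 750 = -0.1867, -120 mm / 750 = -0.16.

play_rows --commands '[0, 0, -0.04, 0, -1, 0, 0, -0.1, 0, -1, 0, 0, -0.16, 0, -1, -0.04, 0, -0.1867, 0, -1, -0.1, 0, -0.1867, 0, -1, -0.16, 0, -0.1867, 0, -1, -0.16, 0, -0.1867, 0, -1, -0.16, 0, -0.1867, 0, -1]'

```text
clock: 7.4
position: [0.5044, -0.0605, 0.2391]
ee_rot: [-2.0, -2.421, -0.0]
contact_force: [0.1, -0.1, 0.5]
width: 0.997
grasp_force: 0.0
```

Run:
```python
from h import *
from plant import robot
import cv2
s=robot.observe();d=wcam(s,robot.get_image('wrist'));pickle.dump((s,d),open('w4.pkl','wb'))
print(s['position']);cv2.imwrite('pics/w4.png',cv2.convertScaleAbs(d['color'][:,:,::-1],alpha=1.5))
```

```text
[ 0.50435854 -0.06045323  0.23905173]
```

View pics/w4.png

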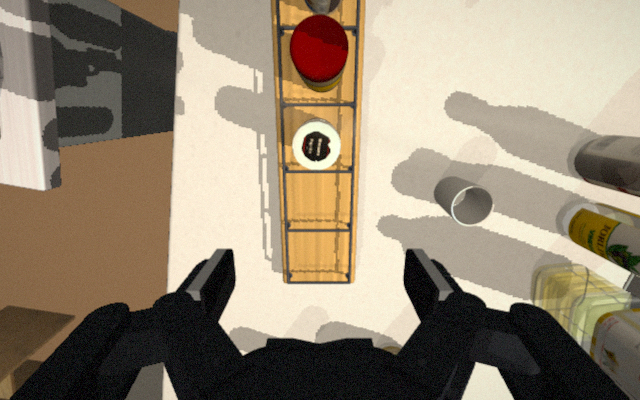

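Red stands upright in bay +74. The white cap is at (316,146), and the dividers are at v≈103 (+37), 169 (−37) and 229 (−111).

Run:
```python
from h import *
np.set_printoptions(precision=4,suppress=True)
s,d=pickle.load(open('w4.pkl','rb'));a=np.array([-.189,.982])
w=ray(d,(316.5,146),.118);print('white',w,'red',ray(d,(319,48),.142))
for p,o in[((319,103),-.037),((319,169.5),.037),((320,230),.111),((319,282),.185)]:print(ray(d,p,.042)+o*a)
print(shift(s,*w,.069,100.9))
```

```text
white [ 0.4948 -0.0159] red [0.4833 0.0554]
[ 0.4969 -0.0157]
[ 0.4967 -0.0146]
[ 0.4982 -0.0158]
[ 0.4969 -0.0155]
(array([ 45.4,  -0.8, 170.1]), np.float64(-0.02))
```

Converted, 170 mm / 750 = 0.2267, 165 mm / 750 = 0.22.

play_rows --commands '[0.0587, -0.0013, 0, 0, -1, 0.0587, -0.0013, 0.04, 0, -1, 0.0587, -0.0013, 0.0933, 0, -1, 0.0587, -0.0013, 0.1467, 0, -1, 0.0587, -0.0013, 0.1933, 0, -1, 0.0587, -0.0013, 0.22, 0, -1, 0.0587, -0.0013, 0.2267, 0, -1, 0.0587, -0.0013, 0.2267, 0, -1, 0.0587, -0.0013, 0.2267, 0, 1, 0.0587, -0.0013, 0.2267, 0, 1]'

```text
clock: 8.45
position: [0.4965, -0.0167, 0.0712]
ee_rot: [1.996, 2.422, 0.003]
contact_force: [-0.5, -0.1, 0.3]
width: 0.689
grasp_force: 0.0
```

play_rows --commands '[0, 0, 0, 0, 1, 0, 0, 0, 0, 1, 0, 0, 0, 0, 1, 0, 0, 0, 0, 1, 0, 0, 0, 0, 1]'

```text
clock: 8.95
position: [0.4958, -0.0169, 0.071]
ee_rot: [1.998, 2.423, 0.001]
contact_force: [-3.2, 1.0, 6.8]
width: 0.482
grasp_force: 50.7
```

Converted, -74 mm / 750 = -0.0987, -65 mm / 750 = -0.0867.

play_rows --commands '[0, 0, -0.0267, 0, 1, 0, 0, -0.06, 0, 1, 0, 0, -0.0667, 0, 1, -0.0467, 0.0027, -0.0667, 0, 1, -0.0867, 0.0027, -0.0667, 0, 1, -0.0987, 0.0027, -0.0667, 0, 1, -0.0987, 0.0027, -0.0667, 0, 1, -0.0987, 0.0027, -0.0667, 0, 1]'

```text
clock: 9.75
position: [0.5106, -0.0885, 0.1186]
ee_rot: [-1.998, -2.423, 0.0]
contact_force: [0.0, -0.2, 0.3]
width: 0.477
grasp_force: 50.6
```

Run:
```python
from h import *
from plant import robot
import cv2
s=robot.observe();d=wcam(s,robot.get_image('wrist'));pickle.dump((s,d),open('w5.pkl','wb'))
print(s['position'],s['width']);cv2.imwrite('pics/w5.png',cv2.convertScaleAbs(d['color'][:,:,::-1],alpha=1.5))
```

```text
[ 0.51063969 -0.08849492  0.11863767] 0.4772647880973246
```

View pics/w5.png

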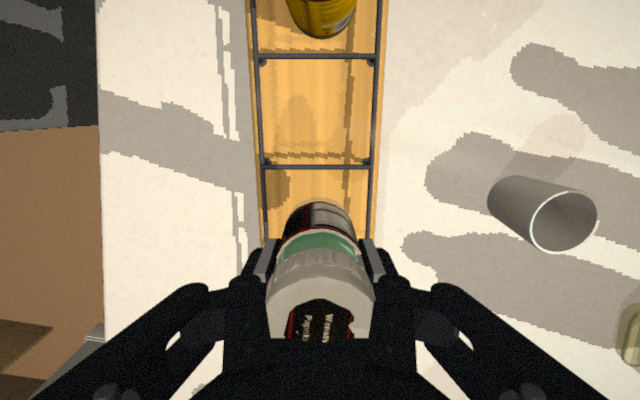

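The white jar is held over bay −74, with the divider at v≈166 ahead of it. Lowering it now.

Converted, 49 mm / 750 = 0.0653, 48 mm / 750 = 0.064.

play_rows --commands '[0, 0, 0.0333, 0, 1, 0, 0, 0.056, 0, 1, 0, 0, 0.064, 0, 1, 0, 0, 0.0653, 0, 1, 0, 0, 0.0653, 0, 1, 0, 0, 0.0653, 0, -1, 0, 0, 0.0653, 0, -1, 0, 0, 0.0653, 0, -1, 0, 0, 0.0653, 0, -1, 0, 0, 0.0653, 0, -1]'

```text
clock: 10.8
position: [0.5112, -0.089, 0.0703]
ee_rot: [1.998, 2.424, -0.0]
contact_force: [0.8, -0.8, 0.2]
width: 1.001
grasp_force: 0.0
```

play_rows --commands '[0, 0, 0, 0, -1, 0, 0, 0, 0, -1, 0, 0, -0.04, 0, -1, 0, 0, -0.1, 0, -1, 0, 0, -0.16, 0, -1, 0, 0, -0.22, 0, -1, 0, 0, -0.2267, 0, -1, 0, 0, -0.2267, 0, -1]'

```text
clock: 11.6
position: [0.5122, -0.0893, 0.2427]
ee_rot: [1.996, 2.421, 0.003]
contact_force: [0.3, -0.1, -0.4]
width: 1.001
grasp_force: 0.0
```

Run:
```python
from h import *
from plant import robot
s=robot.observe();print(s['position']);print(shift(s,.439,.3,.24,100.9))
```

```text
[ 0.51223404 -0.08932403  0.24268772]
(array([396.1,   2.4,   1.9]), np.float64(0.1))
```

play_rows --commands '[0.06, 0.0027, 0, 0, -1, 0.12, 0.0027, 0, 0, -1, 0.1867, 0.0027, 0, 0, -1, 0.2533, 0.0027, 0, 0, -1, 0.32, 0.0027, 0, 0, -1, 0.3867, 0.0027, 0, 0, -1, 0.4533, 0.0027, 0, 0, -1, 0.5133, 0.0027, 0, 0, -1, 0.528, 0.0027, 0, 0, -1, 0.528, 0.0027, 0, 0, -1]'

```text
clock: 12.6
position: [0.4362, 0.3008, 0.2378]
ee_rot: [-1.994, -2.426, 0.006]
contact_force: [0.3, -0.6, 1.1]
width: 1.001
grasp_force: 0.0
```

Run:
```python
from h import *
from plant import robot
import cv2
s=robot.observe();d=wcam(s,robot.get_image('wrist'));pickle.dump((s,d),open('w6.pkl','wb'))
print(s['position'],s['width']);cv2.imwrite('pics/w6.png',cv2.convertScaleAbs(d['color'][:,:,::-1],alpha=1.5))
```

```text
[0.43616468 0.30082566 0.23778018] 1.0013689596294724
```

View pics/w6.png

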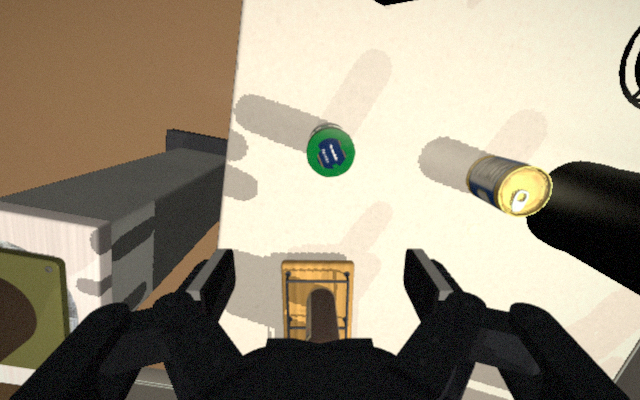

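The green cap top is centred at about (331,153). The tin at (515,190) is well away from it.

Run:
```python
from h import *
from plant import robot
np.set_printoptions(precision=4,suppress=True)
s,d=pickle.load(open('w6.pkl','rb'));w=ray(d,(331,152),.106);print(w,'tin',ray(d,(521,194),.072))
s=robot.observe();print(s['position'],shift(s,*w,.064,100.9))
```

```text
[0.4401 0.3409] tin [0.6503 0.3321]
[0.4367 0.2997 0.2382] (array([ 40.1,  11.9, 174.1]), np.float64(0.18))
```

Converted, 174 mm / 750 = 0.232, 170 mm / 750 = 0.2267.

play_rows --commands '[0.0507, 0.016, 0, 0, -1, 0.0507, 0.016, 0.04, 0, -1, 0.0507, 0.016, 0.0933, 0, -1, 0.0507, 0.016, 0.1467, 0, -1, 0.0507, 0.016, 0.2, 0, -1, 0.0507, 0.016, 0.2267, 0, -1, 0.0507, 0.016, 0.232, 0, -1, 0.0507, 0.016, 0.232, 0, -1, 0.0507, 0.016, 0.232, 0, 1, 0.0507, 0.016, 0.232, 0, 1]'

```text
clock: 13.65
position: [0.4435, 0.3401, 0.0685]
ee_rot: [1.998, 2.423, 0.006]
contact_force: [0.6, 1.0, 0.0]
width: 0.692
grasp_force: 0.0
```

play_rows --commands '[0, 0, 0, 0, 1, 0, 0, 0, 0, 1, 0, 0, 0, 0, 1, 0, 0, 0, 0, 1, 0, 0, 0, 0, 1]'

```text
clock: 14.15
position: [0.4429, 0.3403, 0.068]
ee_rot: [1.997, 2.424, 0.003]
contact_force: [-0.9, -0.5, 7.2]
width: 0.517
grasp_force: 60.3
```

Converted, -200 mm / 750 = -0.2667, -185 mm / 750 = -0.2467.

play_rows --commands '[0, 0, -0.0267, 0, 1, 0, 0, -0.08, 0, 1, 0, 0, -0.1333, 0, 1, 0, 0, -0.1933, 0, 1, 0, 0, -0.2467, 0, 1, 0, 0, -0.2667, 0, 1, 0, 0, -0.2667, 0, 1, 0, 0, -0.2667, 0, 1]'

```text
clock: 14.95
position: [0.4414, 0.3393, 0.2642]
ee_rot: [-1.997, -2.424, 0.004]
contact_force: [0.1, -0.1, -1.4]
width: 0.521
grasp_force: 61.1
```

Run:
```python
from h import *
from plant import robot
s=robot.observe();print(s['position'],s['width']);print(shift(s,.497,-.0155,.264,100.9))
```

```text
[0.4413701 0.3392566 0.2641717] 0.5213128880071051
(array([-358.9,  -13.2,    0.6]), np.float64(0.11))
```

Converted, -357 mm / 750 = -0.476, -345 mm / 750 = -0.46.

play_rows --commands '[-0.0533, -0.0027, 0, 0, 1, -0.1133, -0.0053, 0, 0, 1, -0.1733, -0.008, 0, 0, 1, -0.2333, -0.0107, 0, 0, 1, -0.2933, -0.0133, 0, 0, 1, -0.3533, -0.016, 0, 0, 1, -0.4133, -0.0173, 0, 0, 1, -0.46, -0.0173, 0, 0, 1, -0.476, -0.0173, 0, 0, 1, -0.476, -0.0173, 0, 0, 1]'

```text
clock: 15.95
position: [0.4966, -0.0142, 0.2634]
ee_rot: [-1.999, -2.418, 0.004]
contact_force: [0.2, -0.1, -1.9]
width: 0.521
grasp_force: 61.1
```

Converted, 105 mm / 750 = 0.14, 90 mm / 750 = 0.12.

play_rows --commands '[0, 0, 0.04, 0, 1, 0, 0, 0.08, 0, 1, 0, 0, 0.12, 0, 1, 0, 0, 0.14, 0, 1, 0, 0, 0.14, 0, 1, 0, 0, 0.14, 0, 1]'

```text
clock: 16.55
position: [0.4978, -0.0126, 0.1618]
ee_rot: [1.997, 2.425, 0.0]
contact_force: [0.1, 0.6, -0.5]
width: 0.516
grasp_force: 61.1
```

Run:
```python
from h import *
from plant import robot
import cv2
s=robot.observe();d=wcam(s,robot.get_image('wrist'));b=robot.get_image('side')['color']
print(s['position'],s['width'])
im=cv2.hconcat([cv2.resize(d['color'][:,120:520],(400,400)),cv2.resize(b[130:270,230:370],(400,400))])
cv2.imwrite('pics/w7.png',cv2.convertScaleAbs(im[:,:,::-1],alpha=1.4))
```

```text
[ 0.49775194 -0.01257021  0.16180625] 0.5157864423754465
```

View pics/w7.png

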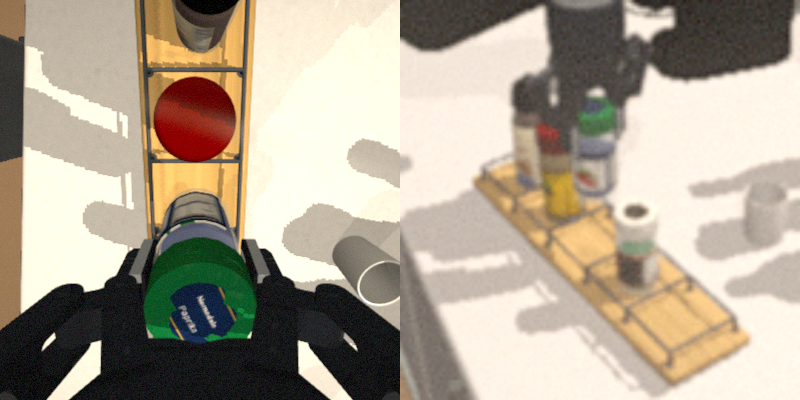

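The green jar hangs over the middle bay, with red and white to either side. Lowering it 71 mm.

Converted, 71 mm / 750 = 0.0947, 70 mm / 750 = 0.0933.

play_rows --commands '[-0.0027, 0, 0.04, 0, 1, -0.0027, 0, 0.0733, 0, 1, -0.0027, 0, 0.0893, 0, 1, -0.0027, 0, 0.0933, 0, 1, -0.0027, 0, 0.0947, 0, 1, -0.0027, 0, 0.0947, 0, 1, -0.0027, 0, 0.0947, 0, -1, -0.0027, 0, 0.0947, 0, -1, -0.0027, 0, 0.0947, 0, -1, -0.0027, 0, 0.0947, 0, -1]'

```text
clock: 17.65
position: [0.4981, -0.0153, 0.0907]
ee_rot: [1.998, 2.424, 0.001]
contact_force: [-0.5, -0.7, -0.3]
width: 1.002
grasp_force: 0.0
```

Converted, -150 mm / 750 = -0.2, -120 mm / 750 = -0.16.

play_rows --commands '[0, 0, 0, 0, -1, 0, 0, 0, 0, -1, 0, 0, 0, 0, -1, 0, 0, -0.04, 0, -1, 0, 0, -0.1, 0, -1, 0, 0, -0.16, 0, -1, 0, 0, -0.2, 0, -1, 0, 0, -0.2, 0, -1]'

```text
clock: 18.45
position: [0.5007, -0.0156, 0.2467]
ee_rot: [1.992, 2.417, 0.009]
contact_force: [1.3, -0.6, 0.3]
width: 1.003
grasp_force: 0.0
```

Run:
```python
from h import *
from plant import robot
s=robot.observe();print(s['position']);print(shift(s,.514,-.40,.24,100.9))
```

```text
[ 0.50069444 -0.0155943   0.24674377]
(array([-379.8,  -60.4,    7.5]), np.float64(0.11))
```

Converted, -380 mm / 750 = -0.5067, -360 mm / 750 = -0.48.

play_rows --commands '[-0.06, -0.0093, 0, 0, -1, -0.12, -0.0187, 0, 0, -1, -0.18, -0.028, 0, 0, -1, -0.24, -0.0373, 0, 0, -1, -0.3, -0.048, 0.0067, 0, -1, -0.36, -0.0573, 0.0067, 0, -1, -0.42, -0.0667, 0.0067, 0, -1, -0.48, -0.0773, 0.0067, 0, -1, -0.5067, -0.08, 0.0067, 0, -1, -0.5067, -0.08, 0.0067, 0, -1]'

```text
clock: 19.45
position: [0.5106, -0.402, 0.2332]
ee_rot: [-2.001, -2.419, 0.0]
contact_force: [-1.0, 0.7, 0.1]
width: 1.002
grasp_force: 0.0
```

Run:
```python
from h import *
from plant import robot
import cv2
s=robot.observe();d=wcam(s,robot.get_image('wrist'));pickle.dump((s,d),open('w8.pkl','wb'))
print(s['position'],s['width']);cv2.imwrite('pics/w8.png',cv2.convertScaleAbs(d['color'][:,:,::-1],alpha=1.5))
```

```text
[ 0.51058414 -0.40198149  0.23323135] 1.0017505322809468
```

View pics/w8.png

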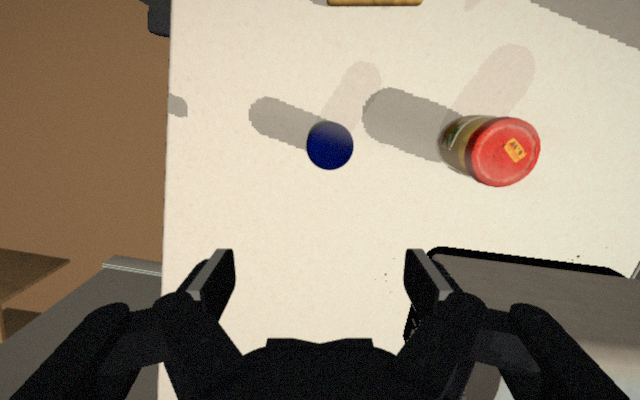

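The blue cap is at (330,145) and the mustard lid at (505,151).

Run:
```python
from h import *
from plant import robot
np.set_printoptions(precision=4,suppress=True)
s,d=pickle.load(open('w8.pkl','rb'));w=ray(d,(330,145),.084);print(w,'must',ray(d,(508,152),.1))
s=robot.observe();print(s['position'],shift(s,*w,.042,100.9))
```

```text
[ 0.5139 -0.3573] must [ 0.6736 -0.3312]
[ 0.5108 -0.4003  0.2334] (array([ 41.1,  11.4, 191.5]), np.float64(-0.01))
```

Converted, 191 mm / 750 = 0.2547, 185 mm / 750 = 0.2467.

play_rows --commands '[0.0533, 0.0147, 0, 0, -1, 0.0533, 0.0147, 0.0533, 0, -1, 0.0533, 0.0147, 0.1067, 0, -1, 0.0533, 0.0147, 0.16, 0, -1, 0.0533, 0.0147, 0.2133, 0, -1, 0.0533, 0.0147, 0.2467, 0, -1, 0.0533, 0.0147, 0.2547, 0, -1, 0.0533, 0.0147, 0.2547, 0, -1, 0.0533, 0.0147, 0.2547, 0, 1, 0.0533, 0.0147, 0.2547, 0, 1]'

```text
clock: 20.5
position: [0.516, -0.3591, 0.0469]
ee_rot: [1.995, 2.421, 0.0]
contact_force: [0.7, 0.1, -0.6]
width: 0.693
grasp_force: 0.0
```

play_rows --commands '[0, 0, 0, 0, 1, 0, 0, 0, 0, 1, 0, 0, 0, 0, 1, 0, 0, 0, 0, 1, 0, 0, 0, 0, 1]'

```text
clock: 21.0
position: [0.5154, -0.3594, 0.0469]
ee_rot: [1.996, 2.422, -0.001]
contact_force: [-2.1, -0.2, 5.2]
width: 0.511
grasp_force: 60.3
```

Converted, -90 mm / 750 = -0.12, -60 mm / 750 = -0.08.

play_rows --commands '[0, 0, -0.0267, 0, 1, 0, 0, -0.08, 0, 1, 0, 0, -0.12, 0, 1, 0, 0, -0.12, 0, 1, 0, 0, -0.12, 0, 1]'

```text
clock: 21.5
position: [0.5152, -0.3588, 0.1361]
ee_rot: [1.996, 2.422, -0.0]
contact_force: [0.6, 0.3, -0.8]
width: 0.513
grasp_force: 61.1
```

Run:
```python
from h import *
from plant import robot
s=robot.observe();print(s['position'],s['width']);print(shift(s,.525,-.161,.132,100.9))
```

```text
[ 0.51524798 -0.35883331  0.13605001] 0.5133947390485328
(array([192.3,  47.3,   3.7]), np.float64(0.1))
```

Converted, 192 mm / 750 = 0.256, 184 mm / 750 = 0.2453.

play_rows --commands '[0.0533, 0.0133, 0, 0, 1, 0.1067, 0.0267, 0, 0, 1, 0.16, 0.04, 0, 0, 1, 0.2133, 0.0533, 0, 0, 1, 0.2453, 0.0613, 0, 0, 1, 0.256, 0.0627, 0, 0, 1, 0.256, 0.0627, 0, 0, 1, 0.256, 0.0627, 0, 0, 1]'

```text
clock: 22.3
position: [0.5238, -0.1615, 0.1337]
ee_rot: [-1.998, -2.423, 0.001]
contact_force: [0.6, -0.9, -1.1]
width: 0.506
grasp_force: 61.1
```

Run:
```python
from h import *
from plant import robot
import cv2
s=robot.observe();d=wcam(s,robot.get_image('wrist'));b=robot.get_image('side')['color']
print(s['position'],s['width'])
im=cv2.hconcat([cv2.resize(d['color'][:,120:520],(400,400)),cv2.resize(b[130:270,230:370],(400,400))])
cv2.imwrite('pics/w9.png',cv2.convertScaleAbs(im[:,:,::-1],alpha=1.4))
```

```text
[ 0.52380508 -0.16149151  0.13366815] 0.5055432483584078
```

View pics/w9.png

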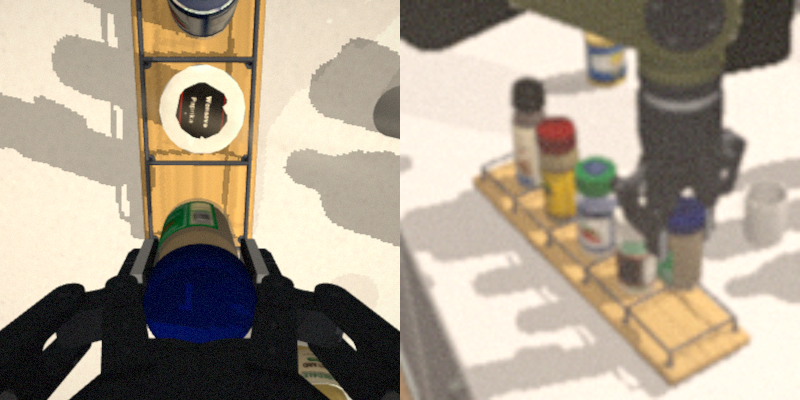

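The blue jar hangs over the end bay and the other four look upright. Lowering it 64 mm.

Converted, 64 mm / 750 = 0.0853, 61 mm / 750 = 0.0813.

play_rows --commands '[0, 0, 0.04, 0, 1, 0, 0, 0.0693, 0, 1, 0, 0, 0.0813, 0, 1, 0, 0, 0.0853, 0, 1, 0, 0, 0.0853, 0, 1, 0, 0, 0.0853, 0, 1, 0, 0, 0.0853, 0, -1, 0, 0, 0.0853, 0, -1, 0, 0, 0.0853, 0, -1, 0, 0, 0.0853, 0, -1]'

```text
clock: 23.4
position: [0.5244, -0.1609, 0.0707]
ee_rot: [1.998, 2.424, 0.0]
contact_force: [0.1, 0.7, -0.2]
width: 0.999
grasp_force: 0.0
```

Converted, -165 mm / 750 = -0.22, -120 mm / 750 = -0.16.

play_rows --commands '[0, 0, 0, 0, -1, 0, 0, 0, 0, -1, 0, 0, 0, 0, -1, 0, 0, -0.04, 0, -1, 0, 0, -0.1, 0, -1, 0, 0, -0.16, 0, -1, 0, 0, -0.22, 0, -1, -0.06, 0, -0.22, 0, -1, -0.1067, 0, -0.22, 0, -1, -0.1067, 0, -0.22, 0, -1]'

```text
clock: 24.4
position: [0.5398, -0.2426, 0.2359]
ee_rot: [2.001, 2.42, -0.001]
contact_force: [-0.1, 0.3, -0.2]
width: 1.003
grasp_force: 0.0
```

Run:
```python
from h import *
from plant import robot
import cv2
s=robot.observe();d=wcam(s,robot.get_image('wrist'));b=robot.get_image('side')['color']
print(s['position'],s['width'],s['contact_force'])
im=cv2.hconcat([cv2.resize(d['color'][:,120:520],(400,400)),cv2.resize(b[130:270,230:370],(400,400))])
cv2.imwrite('pics/w10.png',cv2.convertScaleAbs(im[:,:,::-1],alpha=1.4))
```

```text
[ 0.53981151 -0.24261251  0.23586556] 1.0032533369266003 [-0.1121323   0.25163679 -0.2373062 ]
```

View pics/w10.png

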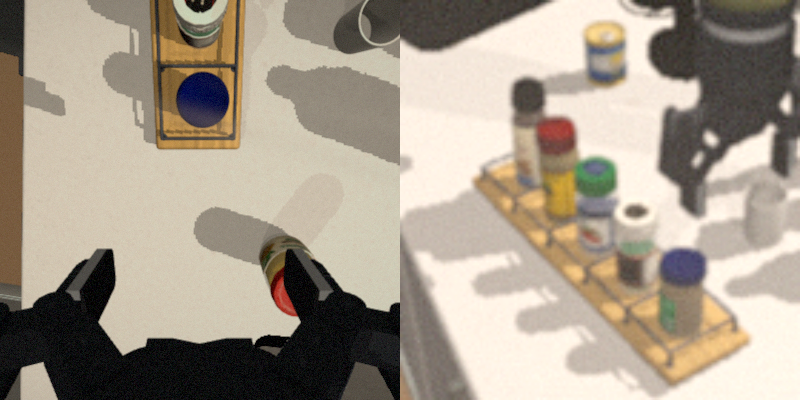

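All five jars stand upright in their bays, stepping down black, red, green, white, blue. The gripper is clear and the bystanders haven't moved.

```bash
python3 -c "
from plant import robot
print(robot.job_done())"
```

```text
the job is handed in; nothing more can be done
None
```

The job is handed in: the rack now reads black, red, green, white, blue from tallest to shortest, one jar upright per bay, and the tin, mustard and beaker were left untouched; it took about 24 s on the robot's clock.

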